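Transfer a row of brass lamp tubes to the packing rack in reverse order

ROBOT

A 6-joint arm with a two-finger parallel gripper is mounted at the origin on the work surface. World frame = base frame: x ahead of the robot, y to its left, z up, the work surface at z = 0. Lengths are in mm, angles in rad, forces in N, time in s.
With the tool pointing down it reaches from about 275 to 1000 mm from the base axis. Payload 8.4 kg.
Tool frame: the origin (TCP) lies at the very end of the fingers, on their centre line; the grasp point (between the pads) lies 19 mm behind it; z points along the fingers, y is the line along which they close (so a half turn about z gives the same grasp; the last joint's range is limited). The gripper opens to 85 mm and grips with 20 to 120 N. Pads are 22 mm wide; open, the fingers measure 114 mm over their backs; the gripper's body (76 mm by 85 mm) begins 54 mm behind the grasp point. The pads swing forward as they close: fully open they stand 13 mm farther back than shut.
Start: joints at [1.272, 0.353, 1.633, -0, 1.155, -0.002], TCP at [182.787, 597.676, 231.281] pointing down, gripper open.
Joint ranges: [-2.63, 2.63], [-0.92, 2.1], [0.06, 2.66], [-1.3, 4.44], [0, 2.69], [-3.02, 3.02]. Speed limits (rad/s): [2.22, 2.22, 2.79, 3.14, 3.14, 3.14].

INTERFACE

Orientations are given as [roll, pitch, yaw] about the fixed x, y, z axes, in that order (R = Rz(yaw) Ry(pitch) Rx(roll)).
In Python, from rig import r, vision gives the robot as it stands. The module is installed in compiled form; this text tells all that it offers.
- The arm moves only by the tool play_rows, never from a script. Its argument "steps" is a list of rows, each an object with "delta_pos": the shift along the tool's x, y, z in cm, a list of three; "yaw": the turn about the tool's z in rad; "jaw": the opening in per cent of the stroke, from 0 (shut) to 100 (fully open). A call has exactly 8 rows; each row is the pose to reach, as a shift and turn from the pose commanded when the call began, along the tool's axes at that moment; what a row does not reach only later rows make up. A row lasts 1/10 s, in which the tool goes at most 50 mm and 8.59 degrees, less where a joint would pass 70% of its speed; a pose out of reach is approached as far as the arm can. A call with a gripper value outside its range is refused whole. The fingers move at their own pace and stop on an object; "grip_force" is the grip in N (left out, the last holds). Time passes only in rows, so rows that repeat a pose let the fingers close, or fill a call up. It gives the time, the measured TCP pose, the force, the opening and the grip force at its end, in the units of the state.
- r.sense(): the state, without advancing time (a new reading comes with each control period).
- vision.grab_frame(name): name is "scene" or "top" or "wrist"; returns (picture, depth): 400x640x3 uint8, red, green, blue; 400x640 float32, mm along the optical axis (not along the pixel's ray), 0 where there is no reading.
- vision.calibration(name): a dict with "mtx" (3x3 intrinsics, pixels), "extrinsics" (4x4, takes a point from camera to world coordinates). Camera axes: x right, y down, z forward; pixel columns grow to the right and rows downward; lengths in mm; the calibration is good to about 2 mm. A picture is of the moment at which its call begins: read the wrist's pose just before it. calibration takes no time and is no camera call; for the wrist camera it gives the pose at the moment of the call.
- r.sign_off(): hands the job in; it is judged then, once.
Trained networks look in the newest picture that a camera, given by its name, has taken for a name from the list of things; names that differ only in an ending like _2 or _b are one class to them, and where a whole thing is asked for, a point or a joint stands for the part that bears it (a point fixed in the world has none). Each returns a list of dicts, best first, with "conf" (0 to 1); they miss things now and then, are a little off and sometimes report something else, mostly with a low value. They report only what shows in the picture. A call takes as long as a camera call. They do not tell look-alikes from the thing itself.
- vision.cut_out(camera, thing): "region" (400x640 bool, what is visible of it) and "uv" ([column, row] in pixels, amid what is visible of it).
- vision.landmark_of(camera, thing): "uv" ([column, row] in pixels: a listed point, or the origin of a listed thing).
The state is a dict: "clock": time; "qpos": joint angles; "qvel": joint speeds; "joint_efforts": joint torques, N m; "eef_pos": TCP position; "tcp_rot": TCP orientation; "contact_force": force on the tool from outside, world axes, zero at the start; "wrist_torque": the same for the moment, N m; "opening": opening from 0.0 (shut) to 1.0 (fully open); "grasp_force": force on a finger pad.
Only numpy, scipy, OpenCV 4.12 (cv2) and the standard library are available. Lean on these libraries where they do the work, as an engineer would, in place of code of your own. Each camera call takes 0.05 s, during which the arm holds its last target. There are 200 camera calls.

TASK

Move the four brass tubes from the grey saddles on the aluminium tray into the wooden packing rack, so that their order is reversed: seen from the robot, the tube now furthest left on the tray goes to the place furthest right in the rack, the next one to the place beside it, and so on, until the tube furthest right on the tray lies furthest left. Each tube must lie settled in its own pair of notches, in line with them and about centred end to end. Do not let any tube fall to the bench.

Things in the scene. Friction and masses are not known exactly. Their poses are not given: they have to be found in the camera images.
- a_mid (a point): the longest of four loose brass tubes, 150 mm long, 24 mm in diameter, about 135 g (may vary); this point is its centre (half-way along, on its axis), x runs along the tube. It starts lying in one of the four saddles on the tray, centred to within 4 mm.
- b_mid (a point): the second longest of four loose brass tubes, 130 mm long, 24 mm in diameter, about 117 g (may vary); this point is its centre (half-way along, on its axis), x runs along the tube. It starts lying in one of the four saddles on the tray, centred to within 4 mm.
- c_mid (a point): the second shortest of four loose brass tubes, 110 mm long, 24 mm in diameter, about 99 g (may vary); this point is its centre (half-way along, on its axis), x runs along the tube. It starts lying in one of the four saddles on the tray, centred to within 4 mm.
- d_mid (a point): the shortest of four loose brass tubes, 90 mm long, 24 mm in diameter, about 81 g (may vary); this point is its centre (half-way along, on its axis), x runs along the tube. It starts lying in one of the four saddles on the tray, centred to within 4 mm.
- saddle_a: fixed grey saddle holding the longest tube (150 mm) at the start; its place in the row varies, all saddles look alike. 80 (x) by 48 mm (y), two 90-degree V-notches 10 mm thick at x = -32 and +32 mm; the tube lies along x, axis 48 mm above this origin (centre of underside, on the tray). Between the notches (54 mm clear) fingers reach down beside the tube to 20 mm above the bench.
- saddle_b: fixed grey saddle holding the second longest tube (130 mm) at the start; its place in the row varies, all saddles look alike. 80 (x) by 48 mm (y), two 90-degree V-notches 10 mm thick at x = -32 and +32 mm; the tube lies along x, axis 48 mm above this origin (centre of underside, on the tray). Between the notches (54 mm clear) fingers reach down beside the tube to 20 mm above the bench.
- saddle_c: fixed grey saddle holding the second shortest tube (110 mm) at the start; its place in the row varies, all saddles look alike. 80 (x) by 48 mm (y), two 90-degree V-notches 10 mm thick at x = -32 and +32 mm; the tube lies along x, axis 48 mm above this origin (centre of underside, on the tray). Between the notches (54 mm clear) fingers reach down beside the tube to 20 mm above the bench.
- saddle_d: fixed grey saddle holding the shortest tube (90 mm) at the start; its place in the row varies, all saddles look alike. 80 (x) by 48 mm (y), two 90-degree V-notches 10 mm thick at x = -32 and +32 mm; the tube lies along x, axis 48 mm above this origin (centre of underside, on the tray). Between the notches (54 mm clear) fingers reach down beside the tube to 20 mm above the bench.
- tray: fixed aluminium tray, 150 (x) by 250 (y) by 8 mm, with the four saddles on it in a row along its y axis, at y = +90, +30, -30 and -90 mm (tube axes 56 mm above the bench). Origin: centre of its underside, on the bench; x points away from the robot, y to the robot's left (turned by up to 0.2 rad). It may stand left or right of the rack.
- rack: fixed wooden packing rack, base 130 (x) by 250 (y) by 8 mm, empty at the start. Four places at y = +90, +30, -30, -90 mm, each two 90-degree V-notches 10 mm thick at x = -32 and +32 mm, 40 mm wide at the rail's top 59 mm up; a tube lies along x, axis 56 mm above this origin (centre of underside, on the bench). 54 mm clear between notch rows. x away from robot, y to its left (within 0.2 rad).
There are look-alikes about, which are no part of the job. Leave any purple or turquoise look-alike of the part that bears d_mid alone.

How it is judged (in metres and radians):
At the end, for the whole second after the job is handed in: All four tubes rest, released, in the rack in reversed order (leftmost on the tray at the start is rightmost in the rack, and so on), each centre within 10 mm sideways, 15 mm lengthways and 6 mm in height of its seated position, axis within 0.12 rad of the rack's x axis (((y of saddle_a in the frame of tray between 0.07 and 0.11 m and y of a_mid in the frame of rack between -0.1 and -0.08 m) or (y of saddle_a in the frame of tray between 0.01 and 0.05 m and y of a_mid in the frame of rack between -0.04 and -0.02 m) or (y of saddle_a in the frame of tray between -0.05 and -0.01 m and y of a_mid in the frame of rack between 0.02 and 0.04 m) or (y of saddle_a in the frame of tray between -0.11 and -0.07 m and y of a_mid in the frame of rack between 0.08 and 0.1 m)) and x of a_mid in the frame of rack between -0.015 and 0.015 m and z of a_mid in the frame of rack between 0.05 and 0.062 m and angle between the x axis of each of a_mid, b_mid, c_mid, d_mid and the x axis of rack, either way round below 0.12 rad and linear speed of each of tube_a, tube_b, tube_c, tube_d below 0.02 m/s and ((y of saddle_b in the frame of tray between 0.07 and 0.11 m and y of b_mid in the frame of rack between -0.1 and -0.08 m) or (y of saddle_b in the frame of tray between 0.01 and 0.05 m and y of b_mid in the frame of rack between -0.04 and -0.02 m) or (y of saddle_b in the frame of tray between -0.05 and -0.01 m and y of b_mid in the frame of rack between 0.02 and 0.04 m) or (y of saddle_b in the frame of tray between -0.11 and -0.07 m and y of b_mid in the frame of rack between 0.08 and 0.1 m)) and x of b_mid in the frame of rack between -0.015 and 0.015 m and z of b_mid in the frame of rack between 0.05 and 0.062 m and ((y of saddle_c in the frame of tray between 0.07 and 0.11 m and y of c_mid in the frame of rack between -0.1 and -0.08 m) or (y of saddle_c in the frame of tray between 0.01 and 0.05 m and y of c_mid in the frame of rack between -0.04 and -0.02 m) or (y of saddle_c in the frame of tray between -0.05 and -0.01 m and y of c_mid in the frame of rack between 0.02 and 0.04 m) or (y of saddle_c in the frame of tray between -0.11 and -0.07 m and y of c_mid in the frame of rack between 0.08 and 0.1 m)) and x of c_mid in the frame of rack between -0.015 and 0.015 m and z of c_mid in the frame of rack between 0.05 and 0.062 m and ((y of saddle_d in the frame of tray between 0.07 and 0.11 m and y of d_mid in the frame of rack between -0.1 and -0.08 m) or (y of saddle_d in the frame of tray between 0.01 and 0.05 m and y of d_mid in the frame of rack between -0.04 and -0.02 m) or (y of saddle_d in the frame of tray between -0.05 and -0.01 m and y of d_mid in the frame of rack between 0.02 and 0.04 m) or (y of saddle_d in the frame of tray between -0.11 and -0.07 m and y of d_mid in the frame of rack between 0.08 and 0.1 m)) and x of d_mid in the frame of rack between -0.015 and 0.015 m and z of d_mid in the frame of rack between 0.05 and 0.062 m); the robot touches nothing.
It fails at once if a tube falls to the bench (its centre comes lower than 25 mm above the bench) (height (world z) of any of a_mid, b_mid, c_mid, d_mid below 0.025 m).
It also fails if it takes over 99 s, if anything falls off the work surface, if the arm or the gripper's body presses on something with over 40 N, if the wrist force passes 120 N, or if a joint passes its speed limit or range.

## Working session

There is one attempt and no reset: what is moved stays moved. The work goes in short steps, Python scripts to look and compute and a tool call to move; the robot and the scene stay as the last step left them, time stands still between calls to the robot, and variables do not carry over. Pictures are saved under pics/ and viewed, at most 14 in all, crops included, and the job is handed in when it is done.

Besides the shell and the picture viewer there is one more tool, called after ">>>" in YAML: its name, and indented under it one key for each argument. play_rows: Moves the arm, as the interface text tells. Its arguments: {"type":"object","properties":{"steps":{"type":"array"},"grip_force":{"type":"number"}},"required":["steps"]}

```bash
mkdir -p pics
cat > h.py <<'E'
import numpy as np, cv2
from rig import r, vision
def grab(n,save=None):
    p,d=vision.grab_frame(n); c=vision.calibration(n)
    if save: cv2.imwrite('pics/'+save,p[:,:,::-1])
    return p,d,np.array(c['mtx']),np.array(c['extrinsics'])
def cloud(d,K,T):
    v,u=np.indices(d.shape)
    P=np.stack([(u-K[0,2])/K[0,0]*d,(v-K[1,2])/K[1,1]*d,d],-1)
    return P@T[:3,:3].T+T[:3,3]
E
python3 - <<'E'
from h import *
s=r.sense(); print({k:np.round(s[k],3) for k in s})
for n in ('top','scene'):
    p,d,K,T=grab(n,n+'0.png'); print(n,K.round(1).tolist(),T.round(3).tolist())
    W=cloud(d,K,T); np.savez(n+'0.npz',p=p,d=d,K=K,T=T)
    for t in ('a_mid','b_mid','c_mid','d_mid','tray','rack'):
        for o in vision.landmark_of(n,t)[:5]:
            u,v=np.round(o['uv']).astype(int); print(t,round(o['conf'],2),u,v,W[v,u].round(0))
E
```

```text
{'clock': np.float64(0.0), 'qpos': array([ 1.272,  0.354,  1.634, -0.   ,  1.155, -0.002]), 'qvel': array([-0.001, -0.   ,  0.001,  0.002, -0.   , -0.001]), 'joint_efforts': array([ 3.0000e-03, -6.0527e+01, -3.4208e+01,  0.0000e+00,  9.0000e-03,
        0.0000e+00]), 'eef_pos': array([182.656, 597.218, 230.559]), 'tcp_rot': array([-3.14 ,  0.   ,  2.845]), 'contact_force': array([ 0.039, -0.445,  0.236]), 'wrist_torque': array([-0.01 , -0.051,  0.074]), 'grasp_force': np.float64(0.0), 'opening': np.float64(1.001)}
top [[448.5, 0.0, 319.2], [0.0, 448.5, 205.1], [0.0, 0.0, 1.0]] [[-0.015, -0.978, 0.21, 366.692], [-1.0, 0.015, -0.001, -2.801], [-0.003, -0.21, -0.978, 903.877], [0.0, 0.0, 0.0, 1.0]]
a_mid 0.68 466 202 [ 548. -283.   69.]
a_mid 0.44 394 221 [ 522. -153.   16.]
b_mid 0.83 431 208 [ 538. -217.   63.]
c_mid 0.77 405 212 [ 530. -166.   68.]
d_mid 0.87 373 223 [ 510. -105.   66.]
d_mid 0.79 393 130 [ 715. -160.   18.]
d_mid 0.72 297 265 [437.  42.  23.]
d_mid 0.68 373 308 [ 353. -103.   24.]
tray 0.63 415 217 [ 531. -198.    8.]
rack 0.78 223 187 [600. 194.   8.]
scene [[434.4, 0.0, 316.5], [0.0, 434.4, 199.2], [0.0, 0.0, 1.0]] [[-0.086, 0.749, -0.657, 1069.547], [0.996, 0.07, -0.051, 55.228], [0.008, -0.659, -0.752, 638.029], [0.0, 0.0, 0.0, 1.0]]
a_mid 0.74 155 183 [ 556. -278.   64.]
b_mid 0.79 188 185 [ 556. -217.   65.]
b_mid 0.18 155 182 [ 553. -279.   64.]
c_mid 0.55 217 183 [ 548. -166.   66.]
d_mid 0.78 267 140 [ 370. -107.   20.]
d_mid 0.74 332 168 [445.  37.  22.]
d_mid 0.65 194 278 [ 719. -170.   23.]
d_mid 0.64 254 172 [ 514. -104.   67.]
```

View pics/top0.png

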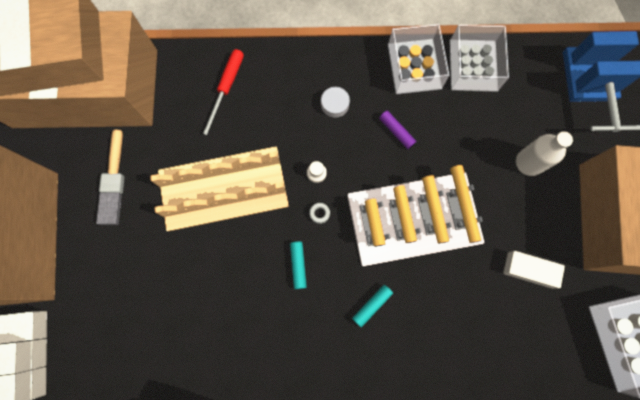

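Run:
```python
from h import *
for n in ('top','scene'):
    z=np.load(n+'0.npz'); W=cloud(z['d'],z['K'],z['T']); hsv=cv2.cvtColor(z['p'],cv2.COLOR_RGB2HSV)
    ok=(z['d']>0)
    # rack top rails & tray tubes: cloud statistics
    R=ok&(W[...,1]>40)&(W[...,1]<340)&(W[...,0]>450)&(W[...,0]<760)
    print(n,'z hist',np.histogram(W[R][:,2],bins=np.arange(-6,80,4)))
    for nm,lo,hi,Y in (('rackbase',4,13,(40,400)),('racktop',50,70,(40,400)),('trayplate',4,13,(-400,-20))):
        m=ok&(W[...,2]>lo)&(W[...,2]<hi)&(W[...,1]>Y[0])&(W[...,1]<Y[1])&(W[...,0]>400)&(W[...,0]<760)
        k,l,st,c=cv2.connectedComponentsWithStats(cv2.morphologyEx(m.astype(np.uint8),cv2.MORPH_CLOSE,np.ones((9,9))))
        i=1+st[1:,4].argmax(); q=W[m&(l==i)]
        print(nm,len(q),cv2.minAreaRect(q[:,:2].astype(np.float32)),np.median(q[:,2]))
    m=ok&(W[...,2]>57)&(W[...,2]<76)&(W[...,1]<-20)&(W[...,0]>420)&(W[...,0]<660)
    k,l,st,c=cv2.connectedComponentsWithStats(m.astype(np.uint8))
    for i in range(1,k):
        if st[i,4]>60:
            q=W[l==i]; print('tube',st[i,4],cv2.minAreaRect(q[:,:2].astype(np.float32)),np.percentile(q[:,2],95), np.median(hsv[l==i],axis=0))
```

```text
top z hist (array([ 681, 9871, 2740, 3681,  941,  194,  179,  200,  150,  141,  165,
        223,  285,  275,  248,  314,  445,   36,    0,    0,    0]), array([-6, -2,  2,  6, 10, 14, 18, 22, 26, 30, 34, 38, 42, 46, 50, 54, 58,
       62, 66, 70, 74, 78]))
rackbase 5038 ((583.1219482421875, 214.30838012695312), (325.5086975097656, 331.5979309082031), 71.78565216064453) 8.493597573911075
racktop 138 ((740.7482299804688, 372.2020568847656), (18.462928771972656, 52.31938934326172), 22.089719772338867) 60.41353976298774
trayplate 4581 ((518.6514282226562, -184.52369689941406), (222.31910705566406, 297.0994567871094), 10.874199867248535) 8.247878849976587
tube 153 ((631.3639526367188, -431.93731689453125), (56.80691909790039, 21.91358757019043), 43.73370361328125) 74.20362244300455 [ 19.  35. 119.]
tube 701 ((529.9694213867188, -539.7420043945312), (6.137834548950195, 219.60581970214844), 84.29402160644531) 75.14942584694268 [ 15. 126.  76.]
tube 950 ((546.5564575195312, -285.8487243652344), (151.01895141601562, 25.183818817138672), 9.716379165649414) 69.2731126770366 [ 20. 155. 235.]
tu
[... 1289 characters left out ...]
17188, -286.3243103027344), (151.789794921875, 23.43876075744629), 9.225571632385254) 67.3152850267825 [ 21. 148. 218.]
tube 673 ((536.5004272460938, -226.97225952148438), (133.0015869140625, 23.2006893157959), 9.574642181396484) 67.52710226492334 [ 21. 147. 227.]
tube 569 ((528.4937744140625, -168.00257873535156), (112.65116882324219, 23.215940475463867), 9.255289077758789) 67.63714278073124 [ 21. 146. 227.]
tube 454 ((513.7911987304688, -110.0763931274414), (91.6925277709961, 22.91122817993164), 9.204710960388184) 67.36686055383879 [ 21. 146. 228.]
tube 137 ((641.1832275390625, -421.3314208984375), (37.4395751953125, 9.162327766418457), 3.981539726257324) 73.97281943856252 [ 17.  34. 136.]
```

The top view shows the rack at (222,188) and the tray at (415,218). The tubes run d, c, b, a from left to right, so d goes to rack y = -90, c to -30, b to +30 and a to +90. The purple and turquoise look-alikes lie on the bench. Next I'll refine the rack pose and set up the move helper.

```bash
cat >> h.py <<'E'
def go(x,y,z,ang,s=None):
    """rows' delta (cm, tool axes) and yaw so that TCP is at x,y,z with tube axis at world angle ang"""
    from scipy.spatial.transform import Rotation as R
    s=s or r.sense(); M=R.from_euler('xyz',s['tcp_rot']).as_matrix()
    d=M.T@(np.array([x,y,z])-s['eef_pos'])/10
    a=np.arctan2(M[1,1],M[0,1]); w=(ang+np.pi/2-a+np.pi/2)%np.pi-np.pi/2
    print('pos',s['eef_pos'].round(1),'t',round(float(s['clock']),2),'delta',d.round(2).tolist(),'yaw',round(-w,3),'q6',round(float(s['qpos'][5]),2))
def rackfit(W,ok,c=(600,194),h=(100,160),zr=(4,12)):
    D=W[...,:2]-np.array(c); a=.18; u=D@[np.cos(a),np.sin(a)]; v=D@[-np.sin(a),np.cos(a)]
    m=ok&(abs(u)<h[0])&(abs(v)<h[1])&(W[...,2]>zr[0])&(W[...,2]<zr[1])
    m=cv2.morphologyEx(m.astype(np.uint8),cv2.MORPH_OPEN,np.ones((3,3)))>0
    return m
E
python3 - <<'E'
from h import *
for n in ('top','scene'):
    z=np.load(n+'0.npz'); W=cloud(z['d'],z['K'],z['T'])
    hs=cv2.cvtColor(z['p'],cv2.COLOR_RGB2HSV)
    m=rackfit(W,(z['d']>0)&(hs[...,2]>110),zr=(3,14)); print(n,'base',cv2.minAreaRect(W[m][:,:2].astype(np.float32)))
    m=rackfit(W,(z['d']>0)&(hs[...,2]>70),zr=(52,66)); q=W[m][:,:2]
    print(m.sum(),'top',cv2.minAreaRect(q.astype(np.float32)),np.percentile(W[m][:,2],95))
go(600,194,300,.184)
E
```

```text
top base ((599.1109008789062, 195.0695037841797), (132.55068969726562, 249.9534149169922), 10.970844268798828)
845 top ((598.6010131835938, 194.9711151123047), (74.82660675048828, 249.83444213867188), 10.788520812988281) 61.784536782532655
scene base ((600.5274658203125, 193.91607666015625), (130.75411987304688, 250.36045837402344), 10.572839736938477)
975 top ((599.98388671875, 193.8821563720703), (76.30670166015625, 250.80108642578125), 10.917401313781738) 59.420295164779795
pos [182.8 597.7 231.3] t 0.7 delta [-51.7, -26.4, -6.87] yaw -0.481 q6 -0.0
```

Run:
```python
from h import *
go(513,-109.6,180,.165)
```

```text
pos [182.8 597.7 231.3] t 0.7 delta [-52.26, -57.98, 5.13] yaw -0.462 q6 -0.0
```

>>> play_rows:
  steps:
    - {"delta_pos": [-26, -29, 0], "yaw": -0.46, "jaw": 52}
    - {"delta_pos": [-26, -29, 0], "yaw": -0.46, "jaw": 52}
    - {"delta_pos": [-26, -29, 0], "yaw": -0.46, "jaw": 52}
    - {"delta_pos": [-26, -29, 0], "yaw": -0.46, "jaw": 52}
    - {"delta_pos": [-26, -29, 0], "yaw": -0.46, "jaw": 52}
    - {"delta_pos": [-26, -29, 0], "yaw": -0.46, "jaw": 52}
    - {"delta_pos": [-26, -29, 0], "yaw": -0.46, "jaw": 52}
    - {"delta_pos": [-26, -29, 0], "yaw": -0.46, "jaw": 52}
  grip_force: 40

```text
clock: 1.5
eef_pos: [347.1, 242.1, 231.6]
tcp_rot: [-3.142, 0.001, -2.979]
contact_force: [0.6, 0.8, 0.5]
opening: 0.52
grasp_force: 0.0
```

Run:
```python
from h import *
go(513,-109.6,180,.165)
```

```text
pos [347.1 242.1 231.6] t 1.5 delta [-10.66, -37.4, 5.16] yaw -0.002 q6 -1.13
```

>>> play_rows:
  steps:
    - {"delta_pos": [-10.7, -37.4, 5], "yaw": 0, "jaw": 52}
    - {"delta_pos": [-10.7, -37.4, 5], "yaw": 0, "jaw": 52}
    - {"delta_pos": [-10.7, -37.4, 5], "yaw": 0, "jaw": 52}
    - {"delta_pos": [-10.7, -37.4, 5], "yaw": 0, "jaw": 52}
    - {"delta_pos": [-10.7, -37.4, 5], "yaw": 0, "jaw": 52}
    - {"delta_pos": [-10.7, -37.4, 5], "yaw": 0, "jaw": 52}
    - {"delta_pos": [-10.7, -37.4, 5], "yaw": 0, "jaw": 52}
    - {"delta_pos": [-10.7, -37.4, 5], "yaw": 0, "jaw": 52}

```text
clock: 2.3
eef_pos: [513.8, -110.0, 181.2]
tcp_rot: [-3.141, 0.001, -2.979]
contact_force: [0.9, 0.4, 1.4]
opening: 0.522
grasp_force: 0.0
```

```bash
cat >> h.py <<'E'
def tubes(n='wrist',save=None,zr=(57,76)):
    p,d,K,T=grab(n,save); W=cloud(d,K,T)
    hs=cv2.cvtColor(p,cv2.COLOR_RGB2HSV)
    m=(d>0)&(W[...,2]>zr[0])&(W[...,2]<zr[1])&(hs[...,0]>12)&(hs[...,0]<30)&(hs[...,1]>110)
    m=cv2.morphologyEx(m.astype(np.uint8),cv2.MORPH_OPEN,np.ones((3,3)))
    k,l,st,c=cv2.connectedComponentsWithStats(m)
    for i in range(1,k):
        if st[i,4]>150:
            q=W[l==i]; (cx,cy),(a,b),t=cv2.minAreaRect(q[:,:2].astype(np.float32))
            if a<b: a,b,t=b,a,t-90
            print(n,'tube px',c[i].round(0),'xy',round(cx,1),round(cy,1),'len',round(a,1),round(b,1),'ang',round(np.radians(t),3),'top',np.percentile(q[:,2],95).round(1))
E
python3 - <<'E'
from h import *
tubes('wrist','w1.png')
go(513,-109.6,37,.165)
E
```

```text
wrist tube px [136. 194.] xy 549.0 -292.1 len 150.0 23.0 ang 0.182 top 68.4
wrist tube px [197. 195.] xy 539.0 -233.6 len 129.1 22.1 ang 0.189 top 68.3
wrist tube px [258. 196.] xy 530.9 -175.1 len 109.3 18.1 ang 0.168 top 68.2
wrist tube px [318. 191.] xy 515.5 -118.7 len 89.2 17.0 ang 0.154 top 68.0
pos [ 516.4 -114.2  180.8] t 2.35 delta [0.3, 0.56, 14.38] yaw -0.003 q6 -1.95
```

View pics/w1.png

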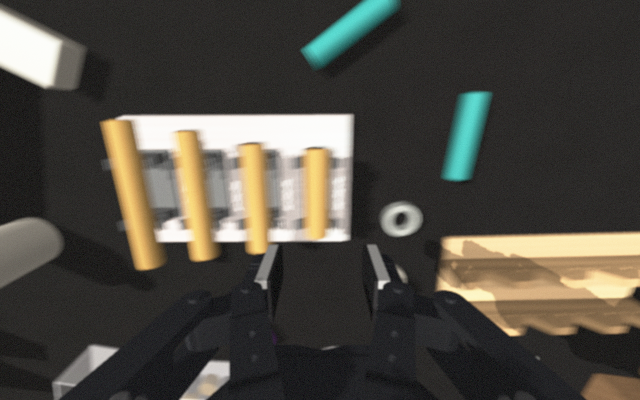

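The four tubes show at pixels (136,194), (197,195), (258,196) and (318,191). The arm was still moving when this was taken, so I'll measure again now that it has settled.

Run:
```python
from h import *
vision.grab_frame('wrist')
tubes('wrist'); tubes('top')
go(513,-109.6,37,.165)
```

```text
wrist tube px [139. 190.] xy 544.6 -284.8 len 150.7 24.2 ang 0.17 top 67.9
wrist tube px [202. 192.] xy 534.0 -225.3 len 130.2 22.7 ang 0.157 top 68.0
wrist tube px [263. 194.] xy 525.6 -166.2 len 109.8 22.2 ang 0.161 top 68.1
wrist tube px [324. 190.] xy 509.8 -109.0 len 89.1 22.9 ang 0.159 top 68.2
top tube px [ 83. 114.] xy 739.7 466.9 len 183.7 3.3 ang 1.569 top 74.7
top tube px [601. 212.] xy 529.3 -539.5 len 218.8 5.4 ang -0.099 top 74.6
top tube px [ 36. 234.] xy 506.0 531.3 len 257.5 9.8 ang 0.058 top 74.5
top tube px [465. 207.] xy 535.0 -283.9 len 94.8 21.5 ang 0.097 top 69.0
top tube px [437. 214.] xy 526.6 -227.2 len 59.9 21.8 ang 0.177 top 69.3
pos [ 512.8 -108.1  180.9] t 2.5 delta [-0.01, -0.16, 14.39] yaw -0.004 q6 -1.94
```

>>> play_rows:
  steps:
    - {"delta_pos": [0, -0.1, 4], "yaw": 0, "jaw": 52}
    - {"delta_pos": [0, -0.1, 8], "yaw": 0, "jaw": 52}
    - {"delta_pos": [0, -0.1, 12], "yaw": 0, "jaw": 52}
    - {"delta_pos": [0, -0.1, 14.4], "yaw": 0, "jaw": 52}
    - {"delta_pos": [0, -0.1, 14.4], "yaw": 0, "jaw": 52}
    - {"delta_pos": [0, -0.1, 14.4], "yaw": 0, "jaw": 0}
    - {"delta_pos": [0, -0.1, 14.4], "yaw": 0, "jaw": 0}
    - {"delta_pos": [0, -0.1, 14.4], "yaw": 0, "jaw": 0}
  grip_force: 40

```text
clock: 3.3
eef_pos: [514.7, -109.1, 39.7]
tcp_rot: [-3.139, 0.003, -2.977]
contact_force: [-1.2, -5.8, 1.5]
opening: 0.261
grasp_force: 39.2
```

Run:
```python
from h import *
s=r.sense(); print(s['opening'],s['grasp_force'],s['contact_force'].round(1))
a=.188
R=lambda u,v:(599.3+u*np.cos(a)-v*np.sin(a),194.5+u*np.sin(a)+v*np.cos(a))
for v in (-90,-30,30,90): print(v,np.round(R(0,v),1))
x,y=R(0,-90); go(x,y,150,a)
```

```text
0.2613720037888054 39.15888726711273 [-1.2 -5.8  1.5]
-90 [616.1 106.1]
-30 [604.9 165. ]
30 [593.7 224. ]
90 [582.5 282.9]
pos [ 514.7 -109.1   39.7] t 3.3 delta [-13.56, 19.55, -11.03] yaw -0.024 q6 -1.94
```

>>> play_rows:
  steps:
    - {"delta_pos": [0, 0, -4], "yaw": 0, "jaw": 0}
    - {"delta_pos": [0, 0, -8], "yaw": 0, "jaw": 0}
    - {"delta_pos": [0, 0, -11], "yaw": 0, "jaw": 0}
    - {"delta_pos": [-2.5, 4, -11], "yaw": -0.02, "jaw": 0}
    - {"delta_pos": [-5.5, 8, -11], "yaw": -0.02, "jaw": 0}
    - {"delta_pos": [-8.5, 12, -11], "yaw": -0.02, "jaw": 0}
    - {"delta_pos": [-11, 16, -11], "yaw": -0.02, "jaw": 0}
    - {"delta_pos": [-13.5, 19.5, -11], "yaw": -0.02, "jaw": 0}

```text
clock: 4.1
eef_pos: [615.7, 108.8, 150.1]
tcp_rot: [3.141, 0.003, -2.958]
contact_force: [0.8, -1.5, -0.6]
opening: 0.266
grasp_force: 39.6
```

Run:
```python
from h import *
for i in range(6): vision.grab_frame('wrist')
s=r.sense(); print(s['opening'],s['grasp_force'],s['contact_force'].round(1))
p,d,K,T=grab('wrist','w2.png'); 
z=r.sense(); W=cloud(d,K,T); hs=cv2.cvtColor(p,cv2.COLOR_RGB2HSV)
m=rackfit(W,(d>0),zr=(52,66)); print(m.sum(),cv2.minAreaRect(W[m][:,:2].astype(np.float32)))
m=rackfit(W,(d>0),zr=(3,14)); print(m.sum(),cv2.minAreaRect(W[m][:,:2].astype(np.float32)))
tubes('wrist',None,(130,200)); tubes('scene',None,(130,200))
go(616.1,106.1,39,.188)
```

```text
0.2633280465384076 39.65239763259888 [-0.9 -0.2 -1.8]
3822 ((598.5947875976562, 193.42100524902344), (74.60765075683594, 250.8267822265625), 10.840499877929688)
16317 ((598.6851806640625, 193.2916717529297), (130.1106414794922, 250.55125427246094), 10.73354721069336)
wrist tube px [322. 266.] xy 611.6 103.7 len 88.8 24.8 ang 0.187 top 177.3
scene tube px [624. 134.] xy 460.0 528.7 len 175.0 52.1 ang -0.232 top 180.1
scene tube px [375. 186.] xy 619.0 105.2 len 80.6 25.0 ang 0.136 top 176.8
scene tube px [604. 334.] xy 817.7 386.4 len 154.6 76.7 ang -0.011 top 185.8
pos [614.4 105.  147.9] t 4.55 delta [-0.18, 0.07, 10.89] yaw -0.006 q6 -1.59
```

View pics/w2.png

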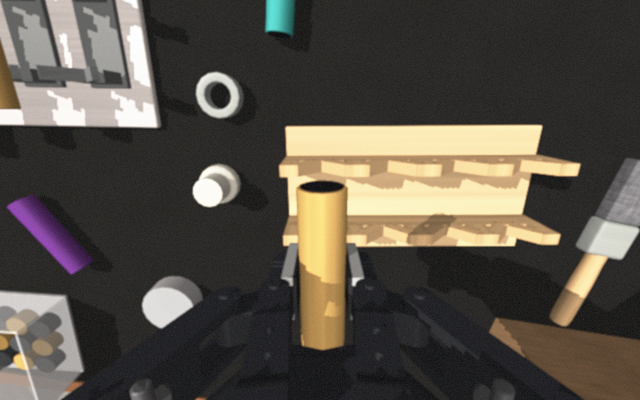

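The held tube is at (322,266), square to the rack and above its right-hand place. The wrist, top and scene views agree on the rack pose to about 1 mm. I'll lower it and release.

>>> play_rows:
  steps:
    - {"delta_pos": [-0.3, 0, 3], "yaw": 0, "jaw": 0}
    - {"delta_pos": [-0.3, 0, 6], "yaw": 0, "jaw": 0}
    - {"delta_pos": [-0.3, 0, 8.5], "yaw": 0, "jaw": 0}
    - {"delta_pos": [-0.3, 0, 10], "yaw": 0, "jaw": 0}
    - {"delta_pos": [-0.3, 0, 10.8], "yaw": 0, "jaw": 0}
    - {"delta_pos": [-0.3, 0, 10.9], "yaw": 0, "jaw": 0}
    - {"delta_pos": [-0.3, 0, 10.9], "yaw": 0, "jaw": 0}
    - {"delta_pos": [-0.3, 0, 10.9], "yaw": 0, "jaw": 0}

```text
clock: 5.35
eef_pos: [618.3, 106.6, 39.1]
tcp_rot: [3.142, 0.002, -2.959]
contact_force: [-0.4, -0.2, -1.8]
opening: 0.266
grasp_force: 40.1
```

>>> play_rows:
  steps:
    - {"delta_pos": [0, 0, 0], "yaw": 0, "jaw": 52}
    - {"delta_pos": [0, 0, 0], "yaw": 0, "jaw": 52}
    - {"delta_pos": [0, 0, 0], "yaw": 0, "jaw": 52}
    - {"delta_pos": [0, 0, -4], "yaw": 0, "jaw": 52}
    - {"delta_pos": [0, 0, -9], "yaw": 0, "jaw": 52}
    - {"delta_pos": [0, 0, -12], "yaw": 0, "jaw": 52}
    - {"delta_pos": [0, 0, -12], "yaw": 0, "jaw": 52}
    - {"delta_pos": [0, 0, -12], "yaw": 0, "jaw": 52}

```text
clock: 6.15
eef_pos: [617.8, 106.7, 158.9]
tcp_rot: [3.142, 0.001, -2.958]
contact_force: [-0.3, 0.2, -0.6]
opening: 0.521
grasp_force: 0.0
```

```bash
cat >> h.py <<'E'
A=.188
def inrack():
    for i in range(4): vision.grab_frame('wrist')
    print('rack-frame check follows; seats:',[(round(599.2+.187*-v,1),round(194+.982*v,1)) for v in (-90,-30,30,90)])
    tubes('wrist'); tubes('scene')
E
python3 - <<'E'
from h import *
inrack()
go(527.4,-167,160,.165)
E
```

```text
rack-frame check follows; seats: [(616.0, 105.6), (604.8, 164.5), (593.6, 223.5), (582.4, 282.4)]
wrist tube px [ 7. 80.] xy 555.2 -154.7 len 50.8 8.8 ang 0.09 top 66.0
wrist tube px [321. 201.] xy 616.7 105.3 len 90.9 23.5 ang 0.185 top 68.3
scene tube px [ 19. 166.] xy 539.1 -541.3 len 121.0 5.8 ang -0.099 top 75.0
scene tube px [610. 199.] xy 508.8 530.6 len 250.6 5.4 ang 0.08 top 75.1
scene tube px [153. 181.] xy 546.6 -286.1 len 151.0 23.5 ang 0.165 top 67.3
scene tube px [186. 179.] xy 536.1 -227.5 len 130.3 22.7 ang 0.172 top 67.6
scene tube px [219. 177.] xy 527.4 -168.7 len 112.0 22.6 ang 0.161 top 67.6
scene tube px [367. 227.] xy 617.7 105.7 len 91.4 23.4 ang 0.185 top 67.8
scene tube px [549. 354.] xy 808.5 350.0 len 133.1 3.2 ang 0.002 top 74.7
pos [616.9 106.4 156.9] t 6.45 delta [13.78, -25.26, -0.28] yaw 0.018 q6 -1.59
```

Tube d is seated within 2 mm, with its top at 68 mm as it should be. Next is tube c.

>>> play_rows:
  steps:
    - {"delta_pos": [2.3, -4.2, 0], "yaw": 0.018, "jaw": 52}
    - {"delta_pos": [4.6, -8.4, 0], "yaw": 0.018, "jaw": 52}
    - {"delta_pos": [6.9, -12.6, 0], "yaw": 0.018, "jaw": 52}
    - {"delta_pos": [9.2, -16.8, 0], "yaw": 0.018, "jaw": 52}
    - {"delta_pos": [11.5, -21, 0], "yaw": 0.018, "jaw": 52}
    - {"delta_pos": [13.8, -25.3, 0], "yaw": 0.018, "jaw": 52}
    - {"delta_pos": [13.8, -25.3, 0], "yaw": 0.018, "jaw": 52}
    - {"delta_pos": [13.8, -25.3, 0], "yaw": 0.018, "jaw": 52}

```text
clock: 7.25
eef_pos: [527.4, -168.2, 157.8]
tcp_rot: [3.141, -0.001, -2.979]
contact_force: [0.7, 0.5, 0.0]
opening: 0.519
grasp_force: 0.0
```

Run:
```python
from h import *
for i in range(3): vision.grab_frame('wrist')
tubes('wrist')
go(527.4,-167.3,37,.165)
```

```text
wrist tube px [185. 191.] xy 546.0 -286.9 len 150.5 23.1 ang 0.168 top 68.2
wrist tube px [252. 189.] xy 535.3 -228.0 len 129.2 22.3 ang 0.165 top 68.3
wrist tube px [319. 197.] xy 527.4 -169.4 len 110.1 22.5 ang 0.171 top 68.2
wrist tube px [564. 322.] xy 616.8 103.8 len 92.6 22.3 ang 0.175 top 68.1
pos [ 528.4 -166.1  158.1] t 7.45 delta [0.11, -0.11, 12.11] yaw 0.002 q6 -2.05
```

>>> play_rows:
  steps:
    - {"delta_pos": [0.1, -0.2, 4], "yaw": 0, "jaw": 52}
    - {"delta_pos": [0.1, -0.2, 8], "yaw": 0, "jaw": 52}
    - {"delta_pos": [0.1, -0.2, 11], "yaw": 0, "jaw": 52}
    - {"delta_pos": [0.1, -0.2, 12.1], "yaw": 0, "jaw": 52}
    - {"delta_pos": [0.1, -0.2, 12.1], "yaw": 0, "jaw": 52}
    - {"delta_pos": [0.1, -0.2, 12.1], "yaw": 0, "jaw": 0}
    - {"delta_pos": [0.1, -0.2, 12.1], "yaw": 0, "jaw": 0}
    - {"delta_pos": [0.1, -0.2, 12.1], "yaw": 0, "jaw": 0}
  grip_force: 40

```text
clock: 8.25
eef_pos: [528.4, -169.0, 39.0]
tcp_rot: [-3.141, 0.002, -2.977]
contact_force: [0.3, 4.8, 0.7]
opening: 0.267
grasp_force: 39.1
```

Run:
```python
from h import *
s=r.sense(); print(s['opening'],s['grasp_force'],s['contact_force'].round(1))
go(605,164.8,150,.188)
```

```text
0.2668036784274374 39.086732268333435 [0.3 4.8 0.7]
pos [ 528.4 -169.    39. ] t 8.25 delta [-13.06, 31.67, -11.07] yaw -0.023 q6 -2.05
```

>>> play_rows:
  steps:
    - {"delta_pos": [0, 0, -4], "yaw": 0, "jaw": 0}
    - {"delta_pos": [0, 0, -8], "yaw": 0, "jaw": 0}
    - {"delta_pos": [0, 0, -11], "yaw": 0, "jaw": 0}
    - {"delta_pos": [-1.7, 4.2, -11], "yaw": -0.02, "jaw": 0}
    - {"delta_pos": [-3.5, 8.4, -11], "yaw": -0.02, "jaw": 0}
    - {"delta_pos": [-5.2, 12.6, -11], "yaw": -0.02, "jaw": 0}
    - {"delta_pos": [-6.9, 16.8, -11], "yaw": -0.02, "jaw": 0}
    - {"delta_pos": [-8.7, 21, -11], "yaw": -0.02, "jaw": 0}

```text
clock: 9.05
eef_pos: [579.4, 53.8, 149.3]
tcp_rot: [-3.141, 0.003, -2.957]
contact_force: [1.3, -0.3, -1.0]
opening: 0.265
grasp_force: 39.6
```

>>> play_rows:
  steps:
    - {"delta_pos": [-1.7, 4.2, 0], "yaw": 0, "jaw": 0}
    - {"delta_pos": [-3.4, 8.2, 0], "yaw": 0, "jaw": 0}
    - {"delta_pos": [-4.4, 10.8, 0], "yaw": 0, "jaw": 0}
    - {"delta_pos": [-4.4, 10.8, 0], "yaw": 0, "jaw": 0}
    - {"delta_pos": [-4.4, 10.8, 0], "yaw": 0, "jaw": 0}
    - {"delta_pos": [-4.4, 10.8, 0], "yaw": 0, "jaw": 0}
    - {"delta_pos": [-4.4, 10.8, 0], "yaw": 0, "jaw": 0}
    - {"delta_pos": [-4.4, 10.8, 0], "yaw": 0, "jaw": 0}

```text
clock: 9.85
eef_pos: [602.0, 165.2, 147.6]
tcp_rot: [-3.141, 0.0, -2.958]
contact_force: [0.7, 0.4, -1.1]
opening: 0.267
grasp_force: 39.7
```

Run:
```python
from h import *
s=r.sense(); print(s['opening'],s['grasp_force'],s['contact_force'].round(1))
tubes('wrist',None,(130,200))
go(605,164.8,39,.188)
```

```text
0.2671493585504592 39.66799557209015 [ 0.7  0.4 -1.1]
wrist tube px [322. 255.] xy 595.8 163.4 len 100.3 24.7 ang 0.184 top 176.6
pos [602.  165.3 147.5] t 9.9 delta [-0.29, -0.11, 10.85] yaw -0.004 q6 -1.49
```

>>> play_rows:
  steps:
    - {"delta_pos": [-0.35, -0.1, 3], "yaw": 0, "jaw": 0}
    - {"delta_pos": [-0.35, -0.1, 6], "yaw": 0, "jaw": 0}
    - {"delta_pos": [-0.35, -0.1, 8.5], "yaw": 0, "jaw": 0}
    - {"delta_pos": [-0.35, -0.1, 10], "yaw": 0, "jaw": 0}
    - {"delta_pos": [-0.35, -0.1, 10.8], "yaw": 0, "jaw": 0}
    - {"delta_pos": [-0.35, -0.1, 10.9], "yaw": 0, "jaw": 0}
    - {"delta_pos": [-0.35, -0.1, 10.9], "yaw": 0, "jaw": 0}
    - {"delta_pos": [-0.35, -0.1, 10.9], "yaw": 0, "jaw": 0}

```text
clock: 10.7
eef_pos: [605.9, 165.2, 39.0]
tcp_rot: [-3.141, 0.0, -2.957]
contact_force: [-2.1, -6.0, 2.1]
opening: 0.268
grasp_force: 40.4
```

>>> play_rows:
  steps:
    - {"delta_pos": [0, 0, 0], "yaw": 0, "jaw": 52}
    - {"delta_pos": [0, 0, 0], "yaw": 0, "jaw": 52}
    - {"delta_pos": [0, 0, 0], "yaw": 0, "jaw": 52}
    - {"delta_pos": [0, 0, -4], "yaw": 0, "jaw": 52}
    - {"delta_pos": [0, 0, -9], "yaw": 0, "jaw": 52}
    - {"delta_pos": [0, 0, -12], "yaw": 0, "jaw": 52}
    - {"delta_pos": [0, 0, -12], "yaw": 0, "jaw": 52}
    - {"delta_pos": [0, 0, -12], "yaw": 0, "jaw": 52}

```text
clock: 11.5
eef_pos: [605.9, 166.2, 158.9]
tcp_rot: [3.141, 0.002, -2.956]
contact_force: [-0.1, -0.2, 1.1]
opening: 0.52
grasp_force: 0.0
```

Run:
```python
from h import *
inrack()
go(535.5,-227,158,.165)
```

```text
rack-frame check follows; seats: [(616.0, 105.6), (604.8, 164.5), (593.6, 223.5), (582.4, 282.4)]
wrist tube px [321. 199.] xy 605.2 164.4 len 110.7 23.4 ang 0.19 top 68.3
wrist tube px [254. 201.] xy 616.5 105.7 len 90.5 23.1 ang 0.194 top 68.3
scene tube px [ 19. 167.] xy 539.1 -541.1 len 122.6 6.4 ang -0.101 top 74.5
scene tube px [610. 200.] xy 509.0 530.2 len 251.4 5.4 ang 0.08 top 74.7
scene tube px [153. 182.] xy 546.3 -286.8 len 151.3 23.3 ang 0.172 top 67.4
scene tube px [186. 179.] xy 536.1 -227.1 len 129.7 22.6 ang 0.171 top 67.4
scene tube px [402. 225.] xy 606.1 164.2 len 113.1 23.4 ang 0.179 top 67.6
scene tube px [367. 227.] xy 617.9 105.5 len 91.0 23.3 ang 0.188 top 67.8
scene tube px [549. 353.] xy 808.4 349.9 len 133.3 3.1 ang -0.003 top 74.8
pos [604.9 165.8 157. ] t 11.8 delta [14.06, -37.32, -0.07] yaw 0.02 q6 -1.49
```

>>> play_rows:
  steps:
    - {"delta_pos": [1.6, -4.4, 0], "yaw": 0.02, "jaw": 52}
    - {"delta_pos": [3.3, -8.8, 0], "yaw": 0.02, "jaw": 52}
    - {"delta_pos": [5, -13.2, 0], "yaw": 0.02, "jaw": 52}
    - {"delta_pos": [6.7, -17.6, 0], "yaw": 0.02, "jaw": 52}
    - {"delta_pos": [8.3, -22, 0], "yaw": 0.02, "jaw": 52}
    - {"delta_pos": [10, -26.5, 0], "yaw": 0.02, "jaw": 52}
    - {"delta_pos": [12, -32, 0], "yaw": 0.02, "jaw": 52}
    - {"delta_pos": [14, -37.3, 0], "yaw": 0.02, "jaw": 52}

```text
clock: 12.6
eef_pos: [538.5, -213.3, 157.7]
tcp_rot: [3.141, -0.001, -2.976]
contact_force: [0.8, 0.1, 0.4]
opening: 0.52
grasp_force: 0.0
```

>>> play_rows:
  steps:
    - {"delta_pos": [0, 0, 0], "yaw": 0, "jaw": 52}
    - {"delta_pos": [0, 0, 0], "yaw": 0, "jaw": 52}
    - {"delta_pos": [0, 0, 2], "yaw": 0, "jaw": 52}
    - {"delta_pos": [0, 0, 4], "yaw": 0, "jaw": 52}
    - {"delta_pos": [0, 0, 6], "yaw": 0, "jaw": 52}
    - {"delta_pos": [0, 0, 6], "yaw": 0, "jaw": 52}
    - {"delta_pos": [0, 0, 6], "yaw": 0, "jaw": 52}
    - {"delta_pos": [0, 0, 6], "yaw": 0, "jaw": 52}

```text
clock: 13.4
eef_pos: [540.1, -211.2, 99.2]
tcp_rot: [-3.141, 0.001, -2.976]
contact_force: [0.1, 0.2, -0.0]
opening: 0.523
grasp_force: 0.0
```

Run:
```python
from h import *
tubes('wrist')
go(535.7,-227,37,.167)
```

```text
wrist tube px [210. 196.] xy 537.8 -288.7 len 133.9 23.4 ang 0.168 top 68.3
wrist tube px [299. 210.] xy 535.7 -229.0 len 130.1 23.2 ang 0.168 top 68.3
pos [ 540.2 -211.4   99.4] t 13.45 delta [0.71, -1.46, 6.24] yaw -0.001 q6 -2.11
```

The transfer stopped 15 mm short, so I'll correct sideways above the tubes before descending.

>>> play_rows:
  steps:
    - {"delta_pos": [0.7, -1.5, 0], "yaw": 0, "jaw": 52}
    - {"delta_pos": [0.7, -1.5, 0], "yaw": 0, "jaw": 52}
    - {"delta_pos": [0.7, -1.5, 0], "yaw": 0, "jaw": 52}
    - {"delta_pos": [0.7, -1.5, 3], "yaw": 0, "jaw": 52}
    - {"delta_pos": [0.7, -1.5, 5], "yaw": 0, "jaw": 52}
    - {"delta_pos": [0.7, -1.5, 6.2], "yaw": 0, "jaw": 52}
    - {"delta_pos": [0.7, -1.5, 6.2], "yaw": 0, "jaw": 52}
    - {"delta_pos": [0.7, -1.5, 6.2], "yaw": 0, "jaw": 52}

```text
clock: 14.25
eef_pos: [535.2, -227.7, 36.7]
tcp_rot: [-3.141, 0.0, -2.976]
contact_force: [0.2, 0.1, -0.5]
opening: 0.52
grasp_force: 0.0
```

>>> play_rows:
  steps:
    - {"delta_pos": [0, 0, 0], "yaw": 0, "jaw": 0}
    - {"delta_pos": [0, 0, 0], "yaw": 0, "jaw": 0}
    - {"delta_pos": [0, 0, 0], "yaw": 0, "jaw": 0}
    - {"delta_pos": [0, 0, 0], "yaw": 0, "jaw": 0}
    - {"delta_pos": [0, 0, -3], "yaw": 0, "jaw": 0}
    - {"delta_pos": [0, 0, -6], "yaw": 0, "jaw": 0}
    - {"delta_pos": [0, 0, -9], "yaw": 0, "jaw": 0}
    - {"delta_pos": [0, 0, -11], "yaw": 0, "jaw": 0}
  grip_force: 40

```text
clock: 15.05
eef_pos: [535.1, -227.4, 148.3]
tcp_rot: [-3.141, 0.001, -2.976]
contact_force: [0.4, -0.2, -0.8]
opening: 0.268
grasp_force: 39.6
```

Run:
```python
from h import *
s=r.sense(); print(s['opening'],s['grasp_force'],s['contact_force'].round(1))
go(594.3,223.7,150,.188)
```

```text
0.26787175398914886 39.55835580825806 [ 0.4 -0.2 -0.8]
pos [ 535.1 -227.4  148.3] t 15.05 delta [-13.25, 43.52, -0.17] yaw -0.023 q6 -2.14
```

>>> play_rows:
  steps:
    - {"delta_pos": [-1.2, 4, 0], "yaw": -0.02, "jaw": 0}
    - {"delta_pos": [-2.4, 8, 0], "yaw": -0.02, "jaw": 0}
    - {"delta_pos": [-3.6, 12, 0], "yaw": -0.02, "jaw": 0}
    - {"delta_pos": [-4.9, 16, 0], "yaw": -0.02, "jaw": 0}
    - {"delta_pos": [-6.1, 20, 0], "yaw": -0.02, "jaw": 0}
    - {"delta_pos": [-7.3, 24, 0], "yaw": -0.02, "jaw": 0}
    - {"delta_pos": [-8.5, 28, 0], "yaw": -0.02, "jaw": 0}
    - {"delta_pos": [-9.7, 32, 0], "yaw": -0.02, "jaw": 0}

```text
clock: 15.85
eef_pos: [577.3, 106.0, 146.2]
tcp_rot: [3.141, -0.001, -2.956]
contact_force: [0.6, -0.1, -1.5]
opening: 0.265
grasp_force: 39.8
```

>>> play_rows:
  steps:
    - {"delta_pos": [-1.2, 4, 0], "yaw": 0, "jaw": 0}
    - {"delta_pos": [-2.4, 8, 0], "yaw": 0, "jaw": 0}
    - {"delta_pos": [-3.6, 11.5, 0], "yaw": 0, "jaw": 0}
    - {"delta_pos": [-3.6, 11.5, 0], "yaw": 0, "jaw": 0}
    - {"delta_pos": [-3.6, 11.5, 0], "yaw": 0, "jaw": 0}
    - {"delta_pos": [-3.6, 11.5, 0], "yaw": 0, "jaw": 0}
    - {"delta_pos": [-3.6, 11.5, 0], "yaw": 0, "jaw": 0}
    - {"delta_pos": [-3.6, 11.5, 0], "yaw": 0, "jaw": 0}

```text
clock: 16.65
eef_pos: [592.1, 222.7, 146.3]
tcp_rot: [-3.142, -0.0, -2.958]
contact_force: [0.2, -0.8, 0.5]
opening: 0.266
grasp_force: 39.8
```

Run:
```python
from h import *
s=r.sense(); print(s['opening'],s['grasp_force'],s['contact_force'].round(1))
tubes('wrist',None,(130,200))
go(594.3,223.7,39,.188)
```

```text
0.2659526230341235 39.77395534515381 [ 0.2 -0.8  0.5]
wrist tube px [322. 243.] xy 580.6 219.8 len 107.9 24.7 ang 0.181 top 176.9
pos [592.2 222.8 146.4] t 16.7 delta [-0.23, 0.05, 10.74] yaw -0.004 q6 -1.4
```

>>> play_rows:
  steps:
    - {"delta_pos": [-0.2, 0, 3], "yaw": 0, "jaw": 0}
    - {"delta_pos": [-0.2, 0, 6], "yaw": 0, "jaw": 0}
    - {"delta_pos": [-0.2, 0, 8.5], "yaw": 0, "jaw": 0}
    - {"delta_pos": [-0.2, 0, 10], "yaw": 0, "jaw": 0}
    - {"delta_pos": [-0.2, 0, 10.7], "yaw": 0, "jaw": 0}
    - {"delta_pos": [-0.2, 0, 10.85], "yaw": 0, "jaw": 0}
    - {"delta_pos": [-0.2, 0, 10.85], "yaw": 0, "jaw": 0}
    - {"delta_pos": [-0.2, 0, 10.85], "yaw": 0, "jaw": 0}

```text
clock: 17.5
eef_pos: [595.0, 224.5, 38.9]
tcp_rot: [3.141, 0.002, -2.957]
contact_force: [-0.1, 0.4, -1.5]
opening: 0.264
grasp_force: 39.8
```

>>> play_rows:
  steps:
    - {"delta_pos": [0, 0, 0], "yaw": 0, "jaw": 52}
    - {"delta_pos": [0, 0, 0], "yaw": 0, "jaw": 52}
    - {"delta_pos": [0, 0, 0], "yaw": 0, "jaw": 52}
    - {"delta_pos": [0, 0, -4], "yaw": 0, "jaw": 52}
    - {"delta_pos": [0, 0, -9], "yaw": 0, "jaw": 52}
    - {"delta_pos": [0, 0, -12], "yaw": 0, "jaw": 52}
    - {"delta_pos": [0, 0, -12], "yaw": 0, "jaw": 52}
    - {"delta_pos": [0, 0, -12], "yaw": 0, "jaw": 52}

```text
clock: 18.3
eef_pos: [594.4, 224.3, 158.5]
tcp_rot: [3.141, 0.002, -2.956]
contact_force: [-0.3, -0.5, -0.1]
opening: 0.518
grasp_force: 0.0
```

Run:
```python
from h import *
inrack()
go(546.3,-286.5,158,.168)
```

```text
rack-frame check follows; seats: [(616.0, 105.6), (604.8, 164.5), (593.6, 223.5), (582.4, 282.4)]
wrist tube px [322. 200.] xy 595.5 223.4 len 131.3 23.1 ang 0.19 top 68.3
wrist tube px [254. 196.] xy 604.7 164.4 len 109.4 23.2 ang 0.189 top 68.2
wrist tube px [188. 202.] xy 616.5 105.8 len 90.5 23.9 ang 0.194 top 68.3
scene tube px [ 22. 163.] xy 525.6 -539.5 len 149.1 7.4 ang -0.105 top 74.6
scene tube px [611. 201.] xy 509.2 530.6 len 254.0 5.2 ang 0.081 top 74.8
scene tube px [153. 181.] xy 546.9 -286.6 len 150.3 22.5 ang 0.164 top 67.6
scene tube px [437. 223.] xy 596.4 222.4 len 132.3 22.2 ang 0.197 top 67.8
scene tube px [402. 225.] xy 606.8 164.7 len 111.3 23.8 ang 0.184 top 67.8
scene tube px [367. 227.] xy 617.8 105.8 len 91.1 23.1 ang 0.188 top 67.7
scene tube px [549. 353.] xy 808.5 349.9 len 133.8 2.9 ang -0.0 top 75.0
pos [593.4 223.9 156.4] t 18.6 delta [14.03, -49.3, -0.11] yaw 0.017 q6 -1.4
```

Tubes d, c and b are in place. The last one is tube a.

>>> play_rows:
  steps:
    - {"delta_pos": [1.2, -4.2, 0], "yaw": 0.017, "jaw": 52}
    - {"delta_pos": [2.4, -8.4, 0], "yaw": 0.017, "jaw": 52}
    - {"delta_pos": [3.6, -12.6, 0], "yaw": 0.017, "jaw": 52}
    - {"delta_pos": [4.8, -16.8, 0], "yaw": 0.017, "jaw": 52}
    - {"delta_pos": [6, -21, 0], "yaw": 0.017, "jaw": 52}
    - {"delta_pos": [7.2, -25.2, 0], "yaw": 0.017, "jaw": 52}
    - {"delta_pos": [8.4, -29.4, 0], "yaw": 0.017, "jaw": 52}
    - {"delta_pos": [9.5, -33.3, 0], "yaw": 0.017, "jaw": 52}

```text
clock: 19.4
eef_pos: [561.4, -122.5, 157.2]
tcp_rot: [3.141, -0.001, -2.974]
contact_force: [0.1, -0.7, -0.4]
opening: 0.519
grasp_force: 0.0
```

>>> play_rows:
  steps:
    - {"delta_pos": [1.2, -4, 0], "yaw": 0, "jaw": 52}
    - {"delta_pos": [2.4, -8, 0], "yaw": 0, "jaw": 52}
    - {"delta_pos": [3.5, -12, 0], "yaw": 0, "jaw": 52}
    - {"delta_pos": [4.5, -16, 0], "yaw": 0, "jaw": 52}
    - {"delta_pos": [4.5, -16, 0], "yaw": 0, "jaw": 52}
    - {"delta_pos": [4.5, -16, 0], "yaw": 0, "jaw": 52}
    - {"delta_pos": [4.5, -16, 0], "yaw": 0, "jaw": 52}
    - {"delta_pos": [4.5, -16, 0], "yaw": 0, "jaw": 52}

```text
clock: 20.2
eef_pos: [544.5, -284.7, 157.5]
tcp_rot: [3.141, -0.0, -2.972]
contact_force: [-0.5, 0.3, -0.3]
opening: 0.522
grasp_force: 0.0
```

Run:
```python
from h import *
tubes('wrist')
go(546.4,-286.5,37,.168)
```

```text
wrist tube px [319. 196.] xy 546.2 -288.1 len 150.6 23.3 ang 0.173 top 68.3
pos [ 544.7 -284.7  157.7] t 20.25 delta [-0.14, -0.21, 12.07] yaw 0.002 q6 -2.22
```

>>> play_rows:
  steps:
    - {"delta_pos": [-0.1, -0.2, 4], "yaw": 0, "jaw": 52}
    - {"delta_pos": [-0.1, -0.2, 8], "yaw": 0, "jaw": 52}
    - {"delta_pos": [-0.1, -0.2, 11], "yaw": 0, "jaw": 52}
    - {"delta_pos": [-0.1, -0.2, 12], "yaw": 0, "jaw": 52}
    - {"delta_pos": [-0.1, -0.2, 12], "yaw": 0, "jaw": 52}
    - {"delta_pos": [-0.1, -0.2, 12], "yaw": 0, "jaw": 0}
    - {"delta_pos": [-0.1, -0.2, 12], "yaw": 0, "jaw": 0}
    - {"delta_pos": [-0.1, -0.2, 12], "yaw": 0, "jaw": 0}
  grip_force: 40

```text
clock: 21.05
eef_pos: [546.9, -287.5, 39.7]
tcp_rot: [-3.141, 0.002, -2.974]
contact_force: [-0.0, 6.8, 5.3]
opening: 0.267
grasp_force: 39.3
```

>>> play_rows:
  steps:
    - {"delta_pos": [0, 0, 0], "yaw": 0, "jaw": 0}
    - {"delta_pos": [0, 0, -4], "yaw": 0, "jaw": 0}
    - {"delta_pos": [0, 0, -8], "yaw": 0, "jaw": 0}
    - {"delta_pos": [0, 0, -11], "yaw": 0, "jaw": 0}
    - {"delta_pos": [-1.2, 4, -11], "yaw": -0.02, "jaw": 0}
    - {"delta_pos": [-2.3, 8, -11], "yaw": -0.02, "jaw": 0}
    - {"delta_pos": [-3.3, 12, -11], "yaw": -0.02, "jaw": 0}
    - {"delta_pos": [-4.3, 16, -11], "yaw": -0.02, "jaw": 0}

```text
clock: 21.85
eef_pos: [561.9, -121.7, 149.3]
tcp_rot: [-3.14, 0.002, -2.954]
contact_force: [0.4, -0.2, -1.4]
opening: 0.265
grasp_force: 39.9
```

Run:
```python
from h import *
s=r.sense(); print(s['opening'],s['grasp_force'],s['contact_force'].round(1))
go(583,282.6,150,.188)
```

```text
0.2649828391208021 39.8763781785965 [ 0.4 -0.2 -1.4]
pos [ 561.9 -121.7  149.3] t 21.85 delta [-9.62, 39.33, -0.1] yaw -0.0 q6 -1.97
```

>>> play_rows:
  steps:
    - {"delta_pos": [-1, 4, 0], "yaw": 0, "jaw": 0}
    - {"delta_pos": [-2, 8, 0], "yaw": 0, "jaw": 0}
    - {"delta_pos": [-3, 12, 0], "yaw": 0, "jaw": 0}
    - {"delta_pos": [-4, 16, 0], "yaw": 0, "jaw": 0}
    - {"delta_pos": [-5, 20, 0], "yaw": 0, "jaw": 0}
    - {"delta_pos": [-6, 24, 0], "yaw": 0, "jaw": 0}
    - {"delta_pos": [-7, 28, 0], "yaw": 0, "jaw": 0}
    - {"delta_pos": [-8, 32, 0], "yaw": 0, "jaw": 0}

```text
clock: 22.65
eef_pos: [580.6, 208.2, 149.3]
tcp_rot: [3.142, 0.002, -2.953]
contact_force: [1.3, -0.1, -2.1]
opening: 0.262
grasp_force: 39.9
```

>>> play_rows:
  steps:
    - {"delta_pos": [-0.8, 4, 0], "yaw": 0, "jaw": 0}
    - {"delta_pos": [-1.6, 7, 0], "yaw": 0, "jaw": 0}
    - {"delta_pos": [-1.6, 7, 0], "yaw": 0, "jaw": 0}
    - {"delta_pos": [-1.6, 7, 0], "yaw": 0, "jaw": 0}
    - {"delta_pos": [-1.6, 7, 0], "yaw": 0, "jaw": 0}
    - {"delta_pos": [-1.6, 7, 0], "yaw": 0, "jaw": 0}
    - {"delta_pos": [-1.6, 7, 0], "yaw": 0, "jaw": 0}
    - {"delta_pos": [-1.6, 7, 0], "yaw": 0, "jaw": 0}

```text
clock: 23.45
eef_pos: [582.9, 277.5, 147.9]
tcp_rot: [-3.142, 0.0, -2.954]
contact_force: [-0.3, 0.1, -1.7]
opening: 0.264
grasp_force: 39.8
```

Run:
```python
from h import *
s=r.sense(); print(s['opening'],s['grasp_force'],s['contact_force'].round(1))
tubes('wrist',None,(130,200))
go(583,282.6,38.5,.188)
```

```text
0.26410044214318534 39.83115613460541 [-0.3  0.1 -1.7]
wrist tube px [322. 230.] xy 567.3 273.9 len 121.4 24.6 ang 0.182 top 176.2
pos [582.9 277.7 147.9] t 23.5 delta [-0.1, 0.48, 10.94] yaw -0.001 q6 -1.32
```

>>> play_rows:
  steps:
    - {"delta_pos": [-0.1, 0.5, 0], "yaw": 0, "jaw": 0}
    - {"delta_pos": [-0.1, 0.5, 4], "yaw": 0, "jaw": 0}
    - {"delta_pos": [-0.1, 0.5, 8], "yaw": 0, "jaw": 0}
    - {"delta_pos": [-0.1, 0.5, 10], "yaw": 0, "jaw": 0}
    - {"delta_pos": [-0.1, 0.5, 10.7], "yaw": 0, "jaw": 0}
    - {"delta_pos": [-0.1, 0.5, 10.9], "yaw": 0, "jaw": 0}
    - {"delta_pos": [-0.1, 0.5, 10.9], "yaw": 0, "jaw": 0}
    - {"delta_pos": [-0.1, 0.5, 10.9], "yaw": 0, "jaw": 0}

```text
clock: 24.3
eef_pos: [581.0, 282.0, 39.5]
tcp_rot: [-3.14, -0.004, -2.953]
contact_force: [-8.1, -7.0, 8.4]
opening: 0.269
grasp_force: 40.9
```

>>> play_rows:
  steps:
    - {"delta_pos": [0, 0, 0], "yaw": 0, "jaw": 52}
    - {"delta_pos": [0, 0, 0], "yaw": 0, "jaw": 52}
    - {"delta_pos": [0, 0, 0], "yaw": 0, "jaw": 52}
    - {"delta_pos": [0, 0, -4], "yaw": 0, "jaw": 52}
    - {"delta_pos": [0, 0, -9], "yaw": 0, "jaw": 52}
    - {"delta_pos": [0, 0, -12], "yaw": 0, "jaw": 52}
    - {"delta_pos": [0, 0, -12], "yaw": 0, "jaw": 52}
    - {"delta_pos": [0, 0, -12], "yaw": 0, "jaw": 52}

```text
clock: 25.1
eef_pos: [583.1, 283.7, 159.5]
tcp_rot: [3.141, 0.002, -2.953]
contact_force: [0.0, 0.6, 0.0]
opening: 0.523
grasp_force: 0.0
```

Run:
```python
from h import *
inrack(); grab('scene','s9.png'); s=r.sense(); print(s['opening'],s['contact_force'].round(1),s['clock'])
```

```text
rack-frame check follows; seats: [(616.0, 105.6), (604.8, 164.5), (593.6, 223.5), (582.4, 282.4)]
wrist tube px [322. 195.] xy 580.6 281.7 len 150.1 23.4 ang 0.191 top 68.3
wrist tube px [255. 185.] xy 585.8 222.0 len 111.6 23.3 ang 0.19 top 68.3
wrist tube px [188. 200.] xy 605.3 164.8 len 110.8 24.4 ang 0.197 top 68.3
wrist tube px [122. 201.] xy 616.4 106.3 len 90.7 24.7 ang 0.215 top 68.3
wrist tube px [626. 186.] xy 517.5 531.3 len 20.2 3.7 ang 0.109 top 74.9
scene tube px [ 22. 163.] xy 526.4 -540.2 len 144.3 5.8 ang -0.095 top 74.9
scene tube px [611. 201.] xy 509.5 530.7 len 250.4 5.2 ang 0.078 top 74.9
scene tube px [471. 220.] xy 582.3 281.3 len 151.0 23.0 ang 0.182 top 67.6
scene tube px [437. 224.] xy 596.5 222.6 len 132.2 22.0 ang 0.19 top 67.7
scene tube px [402. 225.] xy 606.7 164.3 len 110.8 23.7 ang 0.193 top 67.8
scene tube px [367. 227.] xy 617.7 105.4 len 91.4 23.6 ang 0.195 top 67.6
scene tube px [549. 354.] xy 808.2 350.1 len 134.1 3.0 ang -0.002 top 74.6
0.5198687078492644 [ 0.5 -0.3 -0.3] 25.45
```

View pics/s9.png

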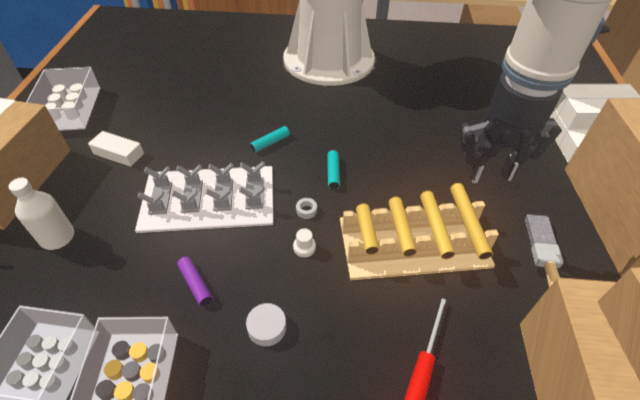

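The scene view shows all four tubes seated in the rack at (367,227), (402,225), (437,224) and (471,220). The tray is empty, the gripper is clear, and the look-alikes haven't moved.

```bash
python3 -c "
from rig import r
print(r.sign_off())"
```

```text
the job is handed in; nothing more can be done
None
```

The job is handed in: all four tubes lie seated in the rack in reversed order, each measured within about 3 mm of its place, at about 25 s on the robot's clock; the sign-off returned no verdict.

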